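Press a goat's stall tag and clip it on the rail

ROBOT

A 6-joint arm with a two-finger parallel gripper is mounted at the origin on the work surface. World frame = base frame: x ahead of the robot, y to its left, z up, the work surface at z = 0. Lengths are in mm, angles in degrees, forces in N, time in s.
With the tool pointing down it reaches from about 350 to 800 mm from the base axis. Payload 7.3 kg.
Tool frame: the origin (TCP) lies between the finger pads; the fingertips stand 11 mm ahead of it and the grasp point (between the pads) lies 8 mm behind it; z points along the fingers, y is the line along which they close (so a half turn about z gives the same grasp; the last joint's range is limited). The gripper opens to 85 mm and grips with 20 to 120 N. Pads are 22 mm wide; open, the fingers measure 114 mm over their backs; the gripper's body (76 mm by 85 mm) begins 54 mm behind the grasp point. The pads swing forward as they close: fully open they stand 13 mm farther back than shut.
Start: joints at [-72.651, 19.595, 87.324, -0, 73.075, -8.365], TCP at [227.813, -473.016, 242.322] pointing down, gripper open.
Joint ranges: [-145.02, 145.02], [-44.19, 115.74], [2.07, 154.8], [-57.11, 237.11], [16.16, 152.29], [-177.93, 177.93]. Speed limits (degrees/s): [147.25, 147.25, 180, 180, 180, 180].

INTERFACE

Orientations are given as a 3x3 rotation matrix whose columns are the frame's x, y, z axes.
In Python, from station import telemetry, cams, arm gives the robot as it stands.
- The arm moves only by the tool apply_moves, never from a script. Its argument "series" is one flat list of numbers, 5 for each row, row after row: the shift along the tool's x, y, z in units of 0.025 m (1.0 is 0.025 m), then the turn about the tool's z in units of 6 degrees (1.0 is 6 degrees), then the opening, from -1 (shut) to 1 (fully open). A call has 1 to 8 rows; each row shifts and turns the commanded pose from where the row before left it, along the tool's axes as they then stand; what a row does not reach is not made up. A row lasts 1/10 s, in which the tool goes at most 50 mm and 8.59 degrees, less where a joint would pass 70% of its speed; a pose out of reach is approached as far as the arm can. A call with a number of a shift or a turn outside -1 to 1 is refused whole. A call with a gripper value outside its range is refused whole. The fingers move at their own pace and stop on an object; "grip_force" is the grip in N (left out, the last holds). Time passes only in rows, so rows that do not move let the fingers close. It gives the time, the measured TCP pose, the force, the opening and the grip force at its end, in the units of the state.
- telemetry.read_state(): the state, without advancing time (a new reading comes with each control period).
- cams.get_image(name): name is "scene" or "top" or "wrist"; returns (picture, depth): 480x640x3 uint8, red, green, blue; 480x640 float32, mm along the optical axis (not along the pixel's ray), 0 where there is no reading.
- cams.get_calibration(name): a dict with "intrinsics" (3x3 intrinsics, pixels), "distortion" ([k1, k2, p1, p2, k3] as OpenCV has them; the pictures are not rectified), "position" and "orientation" of the camera in the world; the wrist camera has in their place "hand_eye" (4x4, takes a point from camera to tool coordinates, whose origin is the TCP and whose axes are the flange's). Camera axes: x right, y up, looking along -z (the intrinsics and any distortion apply to the point x, -y, -z); pixel columns grow to the right and rows downward; lengths in mm; the calibration is good to about 2 mm. A picture is of the moment at which its call begins: read the wrist's pose just before it. get_calibration takes no time and is no camera call.
- arm.hand_in(): hands the job in; it is judged then, once.
The state is a dict: "time": time; "q": joint angles; "joint_velocities": joint speeds; "tau": joint torques, N m; "tcp_pos": TCP position; "tool_rot": TCP orientation; "force": force on the tool from outside, world axes, zero at the start; "ft_torque": the same for the moment, N m; "opening": finger opening in mm; "finger_force": force on a finger pad.
Only numpy, scipy, OpenCV 4.12 (cv2) and the standard library are available. Lean on these libraries where they do the work, as an engineer would, in place of code of your own. Each camera call takes 0.05 s, during which the arm holds its last target. There are 200 camera calls.

TASK

Take the metal tag that has the ring eye and lay it lug-up along the bed of the bench press, its round blank mark under the ram, and let go. Pull the sprung lever down to the end of its stroke, hold it there a moment, then ease it slowly all the way back up without letting it fly. Then lift the tag off and push its eye down over the bill of the snap hook on the peg rail, through the sprung gate, so that the gate snaps shut above it and the tag hangs free (it may sway); leave everything else where it is.

Things in the scene. Friction and masses are not known exactly. Their poses are not given: they have to be found in the camera images.
- tag_lug (a point): Ring-eyed aluminium stall tag, 100 g, lying flat. Point: centre of its upright lug, the place to grip (24 mm along the tag, 14 mm across: pinch this; 22 mm tall), 16 mm above the tag's underside. The lug stands on a plate 5 mm thick, 32 mm wide, from 92 mm behind the lug centre to 20 mm ahead; then neck and ring eye. x: from the lug along the tag to the eye; z: out of the plate, lug side.
- tag_blank (a point): Centre of the dark round blank mark (20 mm) on the top face of the tag's plate, 80 mm behind the lug centre: the place the press must strike. It lies 5 mm above the underside.
- tag_eye (a point): Centre of the tag's ring eye, 58 mm ahead of the lug centre, 3.5 mm above the underside: round bar 7 mm thick, 36 mm clear inside, 50 mm outside.
- plain_lug (a point): Centre of the lug of another tag, the same plate and lug but with a solid square end and no eye. To be left alone. The two tags swap places from run to run.
- press: Grey bench press, fixed, 210 x 165 x 240 mm. Origin on the table below the ram axis. x: from its front to the column at the back; y: to the lever's side; z up. The head over the bed is 36 mm wide in y (+-18 mm), reaches forward to x = -22 mm, z 165 to 235 mm; at rest the ram's 26 mm pad is 28 mm above the bed.
- bed_centre (a point): Point on the flat bed's top (50 mm above the table) on the ram axis, axes as the press. Bed: x +-30 mm, y from +30 to -115 mm, no walls. The tag goes with its x along the press's -y: blank here, lug 80 mm to -y, eye overhanging the bed's end. Slide it in from that open end, low under the pad, and out again that way: ram and head bar the way from above.
- pad: Sprung steel pad under the ram, 26 mm wide, origin at the centre of its lower face. It is pushed down by the lever, 28 mm per rad, meets a tag on the bed at about 0.82 rad and is then pressed on it with 3 to 11 N.
- lever (a joint): Press lever angle, rad: 0 = up at rest on its stop, 1.0 = down at the end of its stroke. Sprung: about 4 N at the grip near rest, up to 14 N at the end. Let go, it flies up at 3 rad/s or more; eased slowly means it never returns faster than 1.5 rad/s (0.23 m/s at the grip). Let go within 0.1 rad of rest it stays below that.
- lever_grip (a point): Centre of the lever's dark wooden grip, a round level bar 18 mm thick along the press's y, free 40 mm either side of this point, 300 mm above the table at rest. It swings at 155 mm radius about the pivot, to the front and down, to 154 mm above the table. Can be pinched or pushed from above.
- lever_pivot (a point): Point on the lever's axis of rotation (along the press's y), level with the grip's centre in y, 200 mm above the table. At rest the grip lies 0.70 rad above the horizontal in front of it (towards -x of the press), at the end of the stroke 0.30 rad below.
- rail: Ash peg rail on two posts, fixed, 340 mm wide, 290 mm high, snap hook in the middle, two tools hung at the sides. Origin on the table below the hook's bend. x: from the front back to the rail (100 mm behind); y along the rail. Hook: 10 mm bar bent in the x-z plane, bill upright at x = -23 mm, bend (bar's top face 205 mm above the table), shank at x = +23 mm rising to 268 mm, then back to the rail.
- hook_bill (a point): Tip of the hook's upright bill, 258 mm above the table, 10 mm thick. The eye goes down over it with the tag pointing forward (lug to the rail's -x, the tag's x along the rail's x); the eye's far side then presses on the gate.
- hook_seat (a point): Where the eye's centre comes to rest when the tag hangs from the bottom of the bend: 187 mm above the table in the middle of the hook.
- gate (a joint): Sprung gate across the 36 mm mouth between bill and shank, a flat 34 x 10 x 3 mm bar hinged at the shank 250 mm above the table: 0 = shut, level; opens only inwards (down), to 1.3 rad, with 1 to 2 N. The eye's bar slips past its end about 26 mm below the shut gate, which then snaps up above it. 45 mm from shut gate to bend.
- pin_block: Beech block 70 x 45 x 30 mm with brass pins, a bystander to be left where it is. Origin at the centre of its underside.
- whetstone: Grey whetstone 150 x 50 x 25 mm, a bystander to be left where it is. Origin at the centre of its underside.
- jug: Blue drench jug, 90 mm wide, 120 mm high, a bystander to be left where it is. Origin at the centre of its underside.
- bristle_brush: Steel bristle brush 130 x 35 x 32 mm, a bystander to be left where it is. Origin at the centre of its underside.
- iodine: Amber bottle 60 mm wide, 160 mm high, a bystander to be left where it is. Origin at the centre of its underside.
- stud_bowl: Steel bowl 100 mm wide, 45 mm high, a bystander to be left where it is. Origin at the centre of its underside.
Mind the look-alikes: they are no part of the job. Leave any purple look-alike of the part that bears tag_lug alone.

How it is judged (in metres and radians):
On the way, in this order (a step that is already met when the one before it is completed fails the run):
1. the ring-eyed tag lies flat on the bed, blank under the ram, let go, lever still up (horizontal distance between tag_blank and bed_centre below 0.012 m and z of tag_blank in the frame of bed_centre between 0.002 and 0.009 m and angle between tag_lug's own z axis and vertical below 0.1 rad and angle between the x axis of tag_lug and the y axis of press, either way round below 0.3 rad and value of joint lever below 0.1 rad and contact force between the fingers and tag below 0.2 N), for 0.2 s.
2. the lever is at the end of its stroke and the pad presses the blank (horizontal distance between tag_blank and bed_centre below 0.012 m and z of tag_blank in the frame of bed_centre between 0.002 and 0.009 m and angle between tag_lug's own z axis and vertical below 0.1 rad and angle between the x axis of tag_lug and the y axis of press, either way round below 0.3 rad and value of joint lever above 0.92 rad and contact force between pad and tag above 3 N), for 0.3 s.
3. the lever has been eased right back up (value of joint lever below 0.06 rad and horizontal distance between tag_blank and bed_centre below 0.012 m and z of tag_blank in the frame of bed_centre between 0.002 and 0.009 m and angle between tag_lug's own z axis and vertical below 0.1 rad and angle between the x axis of tag_lug and the y axis of press, either way round below 0.3 rad), for 0.2 s.
4. the eye is over the bill and presses the gate in (value of joint gate above 0.4 rad and horizontal distance between tag_eye and hook_bill below 0.02 m and height (world z) of tag_eye below 0.258 m), for 0.05 s.
At the end, for the whole second after the job is handed in: The eyed tag hangs from the snap hook (it may still sway): eye centre within 20 mm of hook_seat, tag within 0.8 rad of plumb; gate shut (under 0.1 rad), lever up (under 0.06 rad). Pressed with the blank within 12 mm of the ram axis, tag within 0.3 rad of the bed's length (distance between tag_eye and hook_seat below 0.02 m and angle between tag_lug's own x axis and vertical below 0.8 rad and value of joint gate below 0.1 rad and value of joint lever below 0.06 rad); the robot touches nothing.
It fails at once if the lever flies back faster than 1.5 rad/s (velocity of joint lever below -1.5 rad/s).
It fails at once if another object was moved more than 30 mm (distance of any of plain_lug, pin_block, whetstone, jug, bristle_brush, iodine, stud_bowl from where it was at the start of the episode above 0.03 m).
It also fails if it takes over 72 s, if anything falls off the work surface, if the arm or the gripper's body presses on something with over 40 N, if the wrist force passes 120 N, or if a joint passes its speed limit or range.

## Working session

There is one attempt and no reset: what is moved stays moved. The work goes in short steps, Python scripts to look and compute and a tool call to move; the robot and the scene stay as the last step left them, time stands still between calls to the robot, and variables do not carry over. Pictures are saved under pics/ and viewed, at most 13 in all, crops included, and the job is handed in when it is done.

Besides the shell and the picture viewer there is one more tool, called after "Emit:" in YAML: its name, and indented under it one key for each argument. apply_moves: Moves the arm, as the interface text tells. Shifts and turns lie within -1 to 1; 1 stands for 0.025 m of shift or 6 degrees of turn. Its arguments: {"type":"object","properties":{"series":{"type":"array","items":{"type":"number"}},"grip_force":{"type":"number"}},"required":["series"]}

```bash
ls; mkdir -p pics; cat > h.py <<'E'
import numpy as np, cv2
from station import telemetry, cams, arm
def cal(n):
    c=cams.get_calibration(n); K=np.array(c["intrinsics"],float); D=np.array(c["distortion"],float)
    if n=="wrist":
        s=telemetry.read_state(); T=np.eye(4); T[:3,:3]=s["tool_rot"]; T[:3,3]=s["tcp_pos"]
        M=T@np.array(c["hand_eye"]); return K,D,M[:3,:3],M[:3,3]
    return K,D,np.array(c["orientation"],float).reshape(3,3),np.array(c["position"],float)
def rays(C,uv):
    K,D,R,p=C; n=cv2.undistortPoints(np.array(uv,float).reshape(-1,1,2),K,D).reshape(-1,2)
    return np.c_[n[:,0],-n[:,1],-np.ones(len(n))]@R.T
def onplane(C,uv,z):
    r=rays(C,uv); p=C[3]; return p+r*((z-p[2])/r[:,2])[:,None]
def withdepth(C,uv,d):
    return C[3]+rays(C,uv)*np.array(d,float).reshape(-1,1)
def cloud(C,dep):
    v,u=np.nonzero(dep>0); return withdepth(C,np.c_[u,v],dep[v,u]),u,v
def proj(C,P):
    K,D,R,p=C; q=(np.array(P,float).reshape(-1,3)-p)@R; q=q*[1,-1,-1]
    return cv2.projectPoints(q,np.zeros(3),np.zeros(3),K,D)[0].reshape(-1,2)
E
python3 - <<'E'
from h import *
for n in ("scene","top"):
    C=cal(n); im,d=cams.get_image(n)
    cv2.imwrite(f"pics/{n}0.png",im[...,::-1]); np.savez(f"{n}0.npz",im=im,d=d)
    print(n,C[3].round(),(-C[2][:,2]).round(2),C[0][0,0])
s=telemetry.read_state(); print(s["time"],s["tcp_pos"],np.round(s["tool_rot"],3),s["opening"])
E
```

```text
pics
scene [1198.  114. 1101.] [-0.64 -0.08 -0.76] 499.46545367357254
top [ 271.   11. 1425.] [ 0.13  0.01 -0.99] 547.4207814108538
0.1 [ 227.68747829 -472.68461326  241.69568705] [[ 0.901  0.434 -0.   ]
 [ 0.434 -0.901  0.001]
 [ 0.    -0.001 -1.   ]] 85.77209668242719
```

View pics/scene0.png

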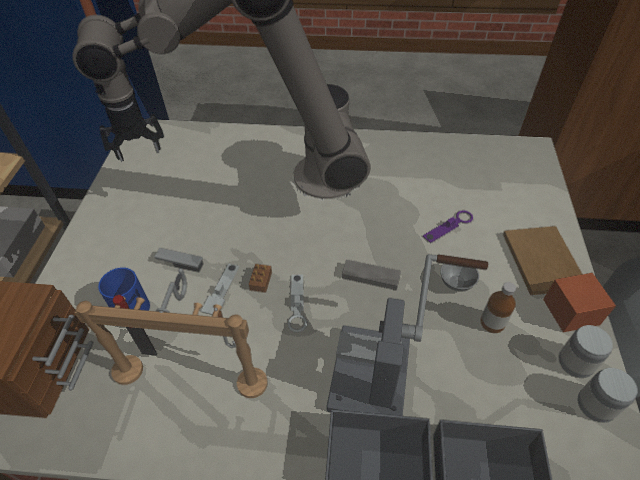

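View pics/top0.png

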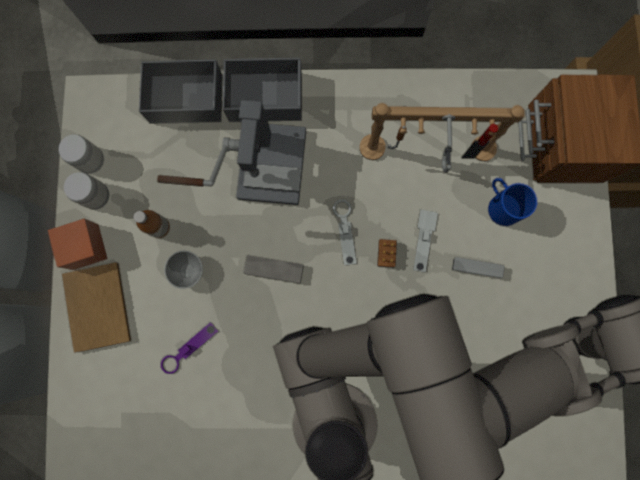

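Top view: the tag candidates are a ring-eyed tag (eye ~(342,210), blank ~(349,259)), a square-ended tag ~(427,240), and a purple look-alike ~(190,348). The grey one at (345,235) has the ring eye, so it's the one. The press is at ~(265,165) with its lever on the left (+y), and the hook is at ~(447,155). I'll confirm with a crop and measure.

```bash
python3 - <<'E'
from h import *
a=np.load("top0.npz"); im,d=a["im"],a["d"]; C=cal("top")
def crop(x,y,w,h,W,H): return cv2.resize(im[y:y+h,x:x+w],(W,H),interpolation=cv2.INTER_CUBIC)
# tags crop 320..440 x 190..280 ; press 150..310 x 90..210 ; rail 360..530 x 95..205
A=crop(320,190,120,90,400,300); B=crop(150,90,160,120,400,300); R=crop(400,95,120,90,400,300)
b=np.load("scene0.npz")["im"]; S=cv2.resize(b[240:360,160:320],(400,300),interpolation=cv2.INTER_CUBIC)
cv2.imwrite("pics/crops.png",np.vstack([np.hstack([A,B]),np.hstack([R,S])])[...,::-1])
P,u,v=cloud(C,d)
H=np.zeros((480,640,3)); H[v,u]=P
def rect(m,name):
    c=cv2.minAreaRect(P[m][:,:2].astype(np.float32)); print(name,m.sum(),np.round(c[0],1),np.round(c[1],1),round(c[2],1),"z",np.percentile(P[m][:,2],[5,50,95]).round(1))
inb=lambda x0,x1,y0,y1:(u>=x0)&(u<x1)&(v>=y0)&(v<y1)
z=P[:,2]
print("table z",np.median(z[inb(340,420,275,290)]))
rect(inb(270,310,110,210)&(z>42)&(z<58),"bed")
rect(inb(230,310,90,210)&(z>225)&(z<250),"head")
rect(inb(230,310,90,210)&(z>10)&(z<40),"base")
rect(inb(150,207,165,195)&(z>280)&(z<330),"grip")
rect(inb(370,530,100,122)&(z>255)&(z<300),"railbar")
rect(inb(436,458,115,180)&(z>190)&(z<285),"hook")
rect(inb(325,362,195,275)&(z>2)&(z<40),"tag")
rect(inb(412,445,200,280)&(z>2)&(z<40),"plain")
E
```

```text
table z 0.640998986239083
bed 765 [699.3 121.3] [ 79.6 209.6] 89.8 z [44.5 50.4 55.3]
head 1145 [688.  191.1] [ 50.2 149.3] 83.1 z [230.2 236.5 243. ]
base 2900 [726.  170.4] [325.9 203.7] 1.0 z [15.3 30.1 35.6]
grip 402 [560.5 319.4] [106.3  18.6] 83.9 z [301.6 307.1 311.6]
railbar 1905 [ 715.1 -259.3] [339.9  38.5] 88.8 z [258.  271.9 284.6]
hook 482 [ 654.9 -246.5] [ 53.2 121.4] 78.5 z [205.7 258.2 275.7]
tag 1345 [487.3 -28.6] [ 95.4 210.2] 89.4 z [ 2.2  4.7 12.2]
plain 1304 [ 471.5 -251.7] [ 85.6 211.6] 88.0 z [ 2.2  4.8 13. ]
```

View pics/crops.png

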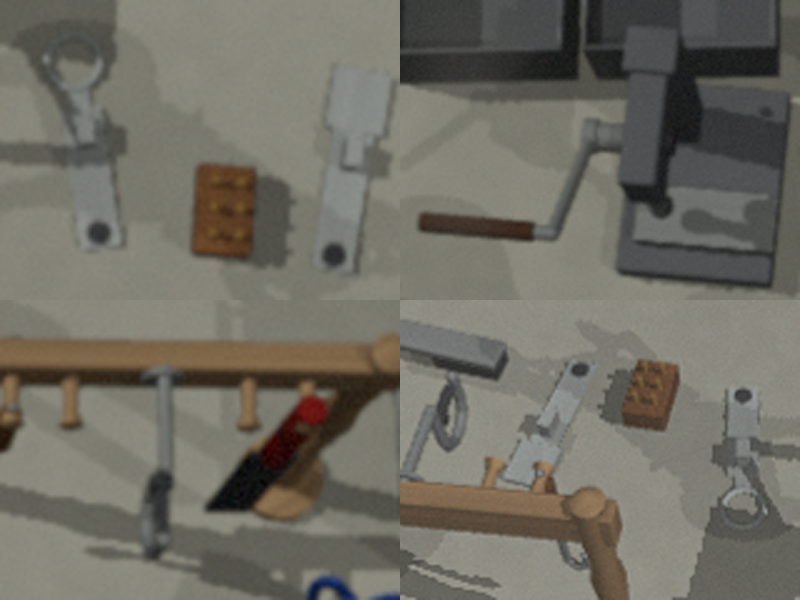

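The crop confirms it: the upper-left tag has the ring eye at ~(342,209) and its blank at ~(349,260). The tag at (427,240) has a square end, so it is the plain one. Next I measure the features precisely.

```bash
python3 - <<'E'
from h import *
T=np.load("top0.npz"); S=np.load("scene0.npz"); CT,CS=cal("top"),cal("scene")
g=cv2.cvtColor(T["im"],cv2.COLOR_RGB2GRAY)
def ang(a,b): d=b-a; return np.degrees(np.arctan2(d[1],d[0])).round(1)
def darkc(g,x,y,r=6,t=25):
    p=g[y-r:y+r+1,x-r:x+r+1].astype(float); w=np.clip(np.median(p)-t-p,0,None); v,u=np.mgrid[-r:r+1,-r:r+1]
    return [x+(u*w).sum()/w.sum(),y+(v*w).sum()/w.sum()]
b=darkc(g,349,260); B=onplane(CT,[b],5)[0]; E=onplane(CT,[[341.6,208.6]],3.5)[0]
gs=cv2.cvtColor(S["im"],cv2.COLOR_RGB2GRAY)
b2=darkc(gs,297,277,5); B2=onplane(CS,[b2],5)[0]
E2=onplane(CS,[[160+343*.4,240+208*.4]],3.5)[0]
print("blank",b,B.round(1),B2.round(1),"eye",E.round(1),E2.round(1),"len",np.linalg.norm(E-B).round(1),np.linalg.norm(E2-B2).round(1),"yaw",ang(B,E),ang(B2,E2))
# bed: bright area
m=np.zeros_like(g); m[160:195,240:310]=(g[160:195,240:310]>95)
cs=max(cv2.findContours(m,cv2.RETR_EXTERNAL,cv2.CHAIN_APPROX_NONE)[0],key=cv2.contourArea).reshape(-1,2)
Q=onplane(CT,cs,50); r=cv2.minAreaRect(Q[:,:2].astype(np.float32)); print("bed",len(cs),np.round(cv2.boxPoints(r),1).tolist(),np.round(r[1],1),r[2])
hs=cv2.cvtColor(T["im"],cv2.COLOR_RGB2HSV)
h,s,v=[hs[...,i].astype(int) for i in range(3)]
m=np.zeros_like(g); m[165:195,150:215]=((s>90)&((h<12)|(h>170)))[165:195,150:215]
ys,xs=np.nonzero(m); G=onplane(CT,np.c_[xs,ys],300); r=cv2.minAreaRect(G[:,:2].astype(np.float32)); print("grip",len(xs),np.round(r[0],1),np.round(r[1],1),r[2],np.round(cv2.boxPoints(r),1).tolist())
# rail
P,u,vv=cloud(CT,T["d"])
m=(u>385)&(u<510)&(vv>95)&(vv<125)&(P[:,2]>278); l=cv2.fitLine(P[m][:,:2].astype(np.float32),cv2.DIST_HUBER,0,.01,.01).ravel(); print("rail top line",m.sum(),l, P[m].mean(0))
m=(u>238)&(u<268)&(vv>100)&(vv<165)&(P[:,2]>228)&(P[:,2]<243)
r=cv2.minAreaRect(P[m][:,:2].astype(np.float32)); print("head",np.round(cv2.boxPoints(r),1).tolist(),r[1],r[2])
# hook pixels
for y in range(118,176,4):
    sel=(vv==y)&(u>438)&(u<458)&(P[:,2]>150)
    if sel.any(): print(y,u[sel].mean().round(1),P[sel].mean(0).round(0),sel.sum())
W=cams.get_calibration("wrist"); print(np.round(W["hand_eye"],3),np.round(W["intrinsics"],0))
E
```

```text
blank [np.float64(349.3389687235841), np.float64(259.4116652578191)] [420.  -43.9   5. ] [419.9 -43.9   5. ] eye [555.4 -25.6   3.5] [558.2 -24.9   3.5] len 136.6 139.5 yaw 7.7 7.8
bed 197 [[596.9000244140625, 98.0], [655.4000244140625, 91.80000305175781], [669.4000244140625, 223.3000030517578], [610.9000244140625, 229.5]] [132.3  58.8] 83.95482635498047
grip 81 [563.9 324.3] [94.6 12.5] 80.9094009399414 [[550.2000122070312, 278.5], [562.5999755859375, 276.6000061035156], [577.5, 370.0], [565.0999755859375, 372.0]]
rail top line 28 [ 9.9494986e-02  9.9503809e-01  7.1906708e+02 -1.5363362e+02] [ 718.35823625 -165.02078908  281.94049429]
head [[610.9000244140625, 174.6999969482422], [759.2000122070312, 157.5], [764.9000244140625, 207.10000610351562], [616.7000122070312, 224.3000030517578]] (49.90159225463867, 149.22113037109375) 83.37251281738281
118 448.0 [ 706. -258.  266.] 19
122 449.0 [ 694. -258.  272.] 5
126 449.0 [ 684. -258.  273.] 5
130 449.0 [ 675. -257.  273.] 5
134 449.0 [ 667. -257.  272.] 5
138 449.0 [ 657. -256.  273.] 5
142 449.0 [ 648. -256.  273.] 5
146 448.0 [ 641. -255.  267.] 4
150 447.5 [ 636. -257.  251.] 8
154 446.0 [ 633. -257.  233.] 7
158 446.0 [ 626. -258.  226.] 9
162 446.0 [ 616. -258.  226.] 9
166 446.5 [ 605. -257.  233.] 10
170 446.0 [ 595. -255.  235.] 7
[[-0.00000e+00  9.60000e-01  2.79000e-01  7.09170e+01]
 [ 1.00000e+00  1.00000e-03 -1.00000e-03  1.66800e+00]
 [-1.00000e-03  2.79000e-01 -9.60000e-01 -1.31557e+02]
 [ 0.00000e+00  0.00000e+00  0.00000e+00  1.00000e+00]] [[425.   0. 317.]
 [  0. 425. 239.]
 [  0.   0.   1.]]
```

Tag lug ≈ (499,-33), yaw 7.75°. The blank-to-eye length is 138 mm in both views, which matches. I'll turn the tool to yaw 187.75° and then go over the lug.

Emit:
apply_moves:
  series: [0,0,0,-1,1,0,0,0,-1,1,0,0,0,-1,1,0,0,0,-1,1,0,0,0,-1,1,0,0,0,-1,1,0,0,0,-1,1,0,0,0,-1,1]

```text
time: 0.9
tcp_pos: [227.7, -472.8, 241.9]
tool_rot: [[0.276, 0.961, -0.0], [0.961, -0.276, 0.001], [0.001, -0.0, -1.0]]
force: [0.7, 0.1, -0.5]
opening: 85.5
finger_force: 0.0
```

Emit:
apply_moves:
  series: [0,0,0,-1,1,0,0,0,-1,1,0,0,0,-1,1,0,0,0,-1,1,0,0,0,-1,1,0,0,0,-1,1,0,0,0,-1,1,0,0,0,-1,1]

```text
time: 1.7
tcp_pos: [227.7, -472.8, 241.9]
tool_rot: [[-0.529, 0.848, -0.0], [0.848, 0.529, 0.001], [0.001, 0.0, -1.0]]
force: [0.3, -0.2, 0.4]
opening: 85.7
finger_force: 0.0
```

Emit:
apply_moves:
  series: [0,0,0,-1,1,0,0,0,-1,1,0,0,0,-1,1,0,0,0,-1,1,0,0,0,-1,1,0,0,0,-1,1,0,0,0,-1,1,0,0,0,-1,1]

```text
time: 2.5
tcp_pos: [227.7, -472.8, 241.9]
tool_rot: [[-0.985, 0.174, -0.0], [0.174, 0.985, 0.001], [0.0, 0.001, -1.0]]
force: [-0.1, 1.0, -0.2]
opening: 85.7
finger_force: 0.0
```

Emit:
apply_moves:
  series: [0,0,0,-1,1,0,0,0,-1,1,0,0,0,-1,1]

```text
time: 2.8
tcp_pos: [227.7, -472.8, 241.9]
tool_rot: [[-0.99, -0.139, -0.0], [-0.139, 0.99, 0.001], [0.0, 0.001, -1.0]]
force: [0.0, 0.2, -0.6]
opening: 85.3
finger_force: 0.0
```

Emit:
apply_moves:
  series: [-0.82,1,0.28,0,1,-0.82,1,0.28,0,1,-0.82,1,0.28,0,1,-0.82,1,0.28,0,1,-0.82,1,0.28,0,1,-0.82,1,0.28,0,1,-0.82,1,0.28,0,1,-0.82,1,0.28,0,1]

```text
time: 3.6
tcp_pos: [363.8, -251.5, 185.8]
tool_rot: [[-0.991, -0.134, -0.0], [-0.134, 0.991, 0.0], [0.0, 0.0, -1.0]]
force: [-0.1, -0.8, 0.2]
opening: 85.2
finger_force: 0.0
```

Emit:
apply_moves:
  series: [-0.82,1,0.28,0,1,-0.82,1,0.28,0,1,-0.82,1,0.28,0,1,-0.82,1,0.28,0,1,-0.82,1,0.28,0,1,-0.82,1,0.28,0,1,-0.82,1,0.28,0,1,-0.82,1,0.28,0,1,0,0,0,0,1]

```text
invalid input at $.series: expected 1 to 8 rows
```

Emit:
apply_moves:
  series: [-0.82,1,0.28,0,1,-0.82,1,0.28,0,1,-0.82,1,0.28,0,1,-0.82,1,0.28,0,1,-0.82,1,0.28,0,1,-0.82,1,0.28,0,1,-0.82,1,0.28,0,1,-0.82,1,0.28,0,1]

```text
time: 4.4
tcp_pos: [499.5, -31.3, 129.7]
tool_rot: [[-0.991, -0.134, -0.001], [-0.134, 0.991, -0.0], [0.001, 0.0, -1.0]]
force: [1.1, -0.6, 0.0]
opening: 85.4
finger_force: 0.0
```

Emit:
apply_moves:
  series: [0,0,0,0,1,0,0,0,0,1]

```text
time: 4.6
tcp_pos: [498.8, -32.2, 129.8]
tool_rot: [[-0.991, -0.136, -0.001], [-0.136, 0.991, -0.0], [0.001, 0.0, -1.0]]
force: [-1.0, -0.6, -0.4]
opening: 85.0
finger_force: 0.0
```

```bash
python3 - <<'E'
from h import *
s=telemetry.read_state(); C=cal("wrist"); im,d=cams.get_image("wrist"); print(s["tcp_pos"].round(1) if hasattr(s["tcp_pos"],"round") else s["tcp_pos"])
np.savez("w1.npz",im=im,d=d)
cv2.imwrite("pics/w1.png",im[...,::-1])
print("expected px lug top, blank, eye",proj(C,[[499.2,-33.1,27],[420,-44,5],[556.6,-25.3,3.5]]).round(0).tolist())
P,u,v=cloud(C,d); m=(P[:,2]>18)&(P[:,2]<32)&(abs(P[:,0]-499)<40)&(abs(P[:,1]+33)<30)
if m.sum()>20: r=cv2.minAreaRect(P[m][:,:2].astype(np.float32)); print("lug",m.sum(),r, np.percentile(P[m][:,2],[10,90]), P[m].mean(0))
E
```

```text
[498.8 -32.2 129.8]
expected px lug top, blank, eye [[319.0, 243.0], [319.0, 100.0], [318.0, 316.0]]
lug 1024 ((498.42425537109375, -34.48262405395508), (24.55727767944336, 13.909750938415527), 6.675869941711426) [25.62201483 27.68626987] [497.09069515 -34.61241512  26.47100232]
```

View pics/w1.png

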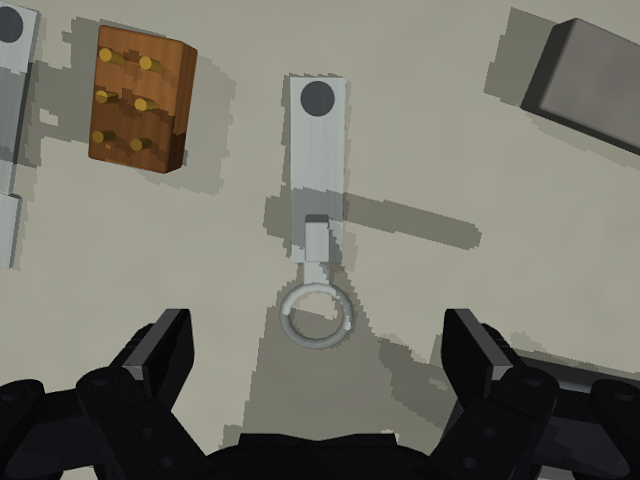

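The wrist view shows the ring-eyed tag aligned with the tool: lug top (317,241), blank (318,99), eye (317,315). Measured lug (498.4,-34.5), top at 26.5 mm as expected. I'll descend and pinch.

Emit:
apply_moves:
  series: [0,-0.07,0.8,0,1,0,0,0.8,0,1,0,0,0.8,0,1,0,0,0.8,0,1,0,0,0.8,0,1,0,0,0.44,0,1,0,0,0,0,1]
  grip_force: 40

```text
time: 5.35
tcp_pos: [498.3, -35.0, 18.4]
tool_rot: [[-0.991, -0.133, -0.003], [-0.133, 0.991, 0.0], [0.003, 0.001, -1.0]]
force: [-0.5, -0.4, -0.2]
opening: 85.3
finger_force: 0.0
```

Emit:
apply_moves:
  series: [0,0,0,0,-1,0,0,0,0,-1,0,0,0,0,-1,0,0,0,0,-1,0,0,0,0,-1,0,0,0,0,-1,0,0,0,0,-1,0,0,0,0,-1]
  grip_force: 40

```text
time: 6.15
tcp_pos: [499.7, -34.3, 19.8]
tool_rot: [[-0.991, -0.134, 0.001], [-0.134, 0.991, -0.0], [-0.001, -0.0, -1.0]]
force: [-0.3, 0.7, 6.2]
opening: 12.9
finger_force: 40.3
```

Emit:
apply_moves:
  series: [0,0,-1,0,-1,0,0,-1,0,-1,0,0,-0.42,1,-1,0,0,-0.42,1,-1,0,0,-0.42,1,-1,0,0,-0.42,1,-1,0,0,-0.42,1,-1,0,0,-0.42,1,-1]

```text
time: 6.95
tcp_pos: [499.0, -34.3, 132.4]
tool_rot: [[-0.879, 0.478, -0.001], [0.478, 0.879, 0.0], [0.001, -0.0, -1.0]]
force: [-0.3, 0.3, -0.3]
opening: 13.4
finger_force: 39.4
```

Emit:
apply_moves:
  series: [0,0,0,1,-1,0,0,0,1,-1,0,0,0,1,-1,0,0,0,1,-1,0,0,0,1,-1,0,0,0,1,-1,0,0,0,1,-1,0,0,0,1,-1]

```text
time: 7.75
tcp_pos: [499.1, -34.3, 131.9]
tool_rot: [[-0.233, 0.972, -0.001], [0.972, 0.233, 0.0], [0.0, -0.001, -1.0]]
force: [0.1, 0.2, -1.8]
opening: 13.0
finger_force: 39.4
```

Emit:
apply_moves:
  series: [0,0,0,0.82,-1,0,0,0,0.82,-1,0,0,0,0.83,-1,0,0,0,0.83,-1]

```text
time: 8.15
tcp_pos: [499.1, -34.3, 131.9]
tool_rot: [[0.109, 0.994, -0.001], [0.994, -0.109, 0.0], [-0.0, -0.001, -1.0]]
force: [-0.1, -0.4, -1.1]
opening: 13.1
finger_force: 39.4
```

Emit:
apply_moves:
  series: [0.71,0.75,0,0,-1,0.71,0.75,0,0,-1,0.71,0.75,0,0,-1,0.71,0.75,0,0,-1,0.71,0.75,0,0,-1,0.71,0.76,0,0,-1,0,0,0,0,-1,0,0,0,0,-1]

```text
time: 8.95
tcp_pos: [622.2, 59.8, 131.4]
tool_rot: [[0.105, 0.994, -0.002], [0.994, -0.105, -0.0], [-0.001, -0.002, -1.0]]
force: [-0.4, 0.3, -1.8]
opening: 13.3
finger_force: 39.5
```

```bash
python3 - <<'E'
from h import *
s=telemetry.read_state(); C=cal("wrist"); im,d=cams.get_image("wrist"); print(np.round(s["tcp_pos"],1),np.round(s["tool_rot"],3).tolist(),np.round(s["q"],0),s["opening"])
np.savez("w2.npz",im=im,d=d); cv2.imwrite("pics/w2.png",im[...,::-1])
o=np.array([638.4,209.2]); y=np.array([.106,.994]); x=np.array([.994,-.106])
pts=[[*(o-115*y-30*x),50],[*(o-115*y+30*x),50],[*(o-30*y-30*x),50],[*(o-30*y+30*x),50]]
print("expect bed px",proj(C,pts).round(0).tolist())
P,u,v=cloud(C,d); m=(P[:,2]>46)&(P[:,2]<54); print("bedpts",m.sum(),P[m].min(0),P[m].max(0))
E
```

```text
[622.2  59.8 131.4] [[0.105, 0.994, -0.002], [0.994, -0.105, -0.0], [-0.001, -0.002, -1.0]] [-2. 36. 79. -0. 66.  5.] 13.250835843608296
expect bed px [[257.0, 186.0], [376.0, 186.0], [251.0, 2.0], [382.0, 2.0]]
bedpts 10762 [594.94381331  78.49185033  46.01834563] [756.82015952 183.35017079  53.94492813]
```

View pics/w2.png

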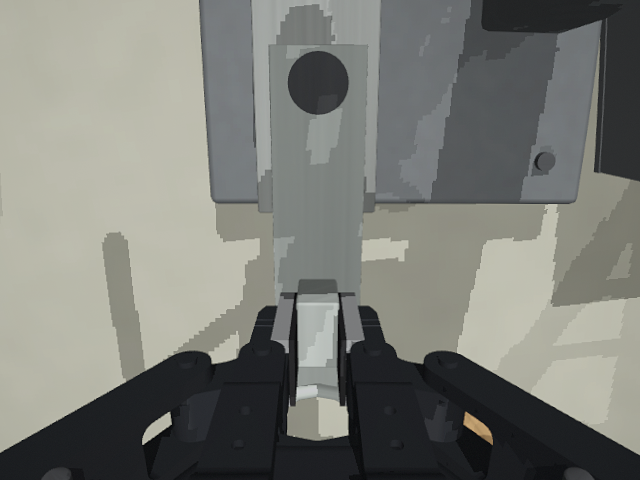

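The wrist view over the press shows the bed strip running from column ~254 to ~378, lined up with the tag, with its open end at row ~190–212. The blank is at (318,82). I'll measure the bed edges.

```bash
python3 - <<'E'
from h import *
a=np.load("w2.npz"); im,d=a["im"],a["d"]; C=cal("wrist"); g=cv2.cvtColor(im,cv2.COLOR_RGB2GRAY)
P,u,v=cloud(C,d); H=np.full((480,640,3),np.nan); H[v,u]=P
print("col z 262:",[(r,int(H[r,262,2]) if H[r,262,2]==H[r,262,2] else None,int(g[r,262])) for r in range(176,220,3)])
for r in (40,100,150,170):
    print(r,[(c,int(g[r,c]),int(np.nan_to_num(H[r,c,2]))) for c in range(246,266,2)],[(c,int(g[r,c]),int(np.nan_to_num(H[r,c,2]))) for c in range(364,392,3)])
m=np.zeros_like(g);p=g[60:110,280:356]; w=(p<90); vv,uu=np.nonzero(w); bp=[uu.mean()+280,vv.mean()+60]; 
zt=np.nanmedian(H[120:240,300:340,2]); print("tag top z",zt,"tip..",np.nanmedian(H[60:75,280:285,2]),np.nanmedian(H[250:270,290:350,2]),"blank",bp,onplane(C,[bp],zt)[0].round(1))
E
```

```text
col z 262: [(176, 49, 118), (179, 50, 121), (182, 50, 121), (185, 50, 121), (188, 50, 122), (191, 50, 121), (194, 50, 121), (197, 50, 121), (200, 50, 121), (203, 49, 121), (206, 50, 121), (209, 49, 120), (212, 0, 113), (215, 0, 143), (218, 0, 143)]
40 [(246, 123, 31), (248, 124, 30), (250, 124, 28), (252, 110, 48), (254, 167, 50), (256, 163, 50), (258, 164, 49), (260, 165, 50), (262, 165, 49), (264, 165, 51)] [(364, 153, 48), (367, 155, 49), (370, 154, 51), (373, 155, 49), (376, 156, 49), (379, 128, 50), (382, 113, 30), (385, 112, 29), (388, 113, 31), (391, 114, 30)]
100 [(246, 125, 30), (248, 124, 30), (250, 124, 30), (252, 126, 31), (254, 128, 50), (256, 164, 50), (258, 164, 48), (260, 166, 50), (262, 165, 50), (264, 166, 51)] [(364, 132, 118), (367, 148, 50), (370, 153, 49), (373, 153, 50), (376, 154, 50), (379, 113, 30), (382, 114, 32), (385, 114, 31), (388, 114, 29), (391, 114, 29)]
150 [(246, 124, 29), (248, 124, 30), (250, 124, 31), (252, 124, 30), (254, 124, 30), (256, 134, 50), (258, 163, 50), (260, 163, 50), (262, 165, 50), (264, 166, 50)] [(364, 132, 117), (367, 149, 50), (370, 149, 50), (373, 148, 49), (376, 112, 30), (379, 115, 29), (382, 115, 30), (385, 114, 29), (388, 113, 30), (391, 113, 30)]
170 [(246, 123, 30), (248, 123, 31), (250, 122, 30), (252, 121, 29), (254, 122, 29), (256, 106, 30), (258, 164, 50), (260, 163, 49), (262, 164, 49), (264, 160, 51)] [(364, 141, 115), (367, 148, 50), (370, 147, 49), (373, 147, 50), (376, 111, 29), (379, 112, 30), (382, 112, 29), (385, 113, 29), (388, 112, 30), (391, 112, 30)]
tag top z 116.64973866926803 tip.. 116.76525635529958 116.66540739370886 blank [np.float64(317.73236282194847), np.float64(83.83202687569988)] [631.4 138.4 116.6]
```

```bash
python3 - <<'E'
from h import *
C=cal("wrist")
L=onplane(C,[[252.7,40],[254.5,100],[256.3,150],[257.3,170]],50)[:,:2]; R=onplane(C,[[380,40],[377.8,100],[375.5,150],[374.8,170]],50)[:,:2]
E=onplane(C,[[262,211.3],[370,211.3]],50)[:,:2]
f=lambda Q:cv2.fitLine(Q.astype(np.float32),cv2.DIST_L2,0,.01,.01).ravel()
l,r=f(L),f(R); print("left",l,"right",r); 
y=l[:2]*np.sign(l[1])+r[:2]*np.sign(r[1]); y/=np.linalg.norm(y); x=np.array([y[1],-y[0]])
print("y axis",y,"yaw",np.degrees(np.arctan2(y[1],y[0])),"width",(R-L).mean(0)@x)
mid=(L.mean(0)+R.mean(0))/2; e=E.mean(0); o=mid+((e-mid)@y+115)*y; print("end",e,E,"bed centre",o)
g=np.array([563.9,324.3])-o; print("grip in press",g@x,g@y)
s=telemetry.read_state(); t=o-80*y; print("lug target",t,"delta tool",(np.array([*t,69.8])-s["tcp_pos"])@np.array(s["tool_rot"]))
b=np.array([631.4,138.4]); print("blank->centre delta tool",np.r_[o-b,0]@np.array(s["tool_rot"]))
E
```

```text
left [1.05033815e-01 9.94468629e-01 6.00157288e+02 1.31329010e+02] right [1.1431807e-01 9.9344420e-01 6.5887268e+02 1.2505527e+02]
y axis [0.10967714 0.9939673 ] yaw 83.70329 width 59.049256837665254
end [624.42339951  81.29357627] [[596.86405369  84.22756404]
 [651.98274533  78.3595885 ]] bed centre [636.9539532  195.60889555]
grip in press -86.72771293994506 119.9024000370963
lug target [628.17978137 116.09151579] delta tool [57.0688746   0.33402973 61.76429062]
blank->centre delta tool [ 5.74754229e+01 -5.28297254e-01 -2.81379412e-02]
```

Bed centre (637.0,195.6), width 59 mm, which matches. It also fits the head position. I'll insert the tag low.

Emit:
apply_moves:
  series: [0,0,0.8,0,-1,0,0,0.8,0,-1,0,0,0.66,0,-1,0.3,0,0,0,-1,0.4,0,0,0,-1,0.4,0,0,0,-1,0.4,0,0,0,-1,0,0,0,0,-1]

```text
time: 9.8
tcp_pos: [627.1, 98.8, 76.6]
tool_rot: [[0.104, 0.995, 0.002], [0.995, -0.104, 0.0], [0.0, 0.001, -1.0]]
force: [0.4, -0.5, -0.5]
opening: 13.0
finger_force: 39.5
```

Emit:
apply_moves:
  series: [0.4,0,0,0,-1,0.4,0,0,0,-1,0,0,0,0,-1,0,0,0.1,0,-1,0,0,0.1,0,-1,0,0,0,0,-1,0,0,0,0,-1]

```text
time: 10.5
tcp_pos: [628.8, 116.4, 70.6]
tool_rot: [[0.106, 0.994, -0.0], [0.994, -0.106, -0.0], [-0.0, -0.0, -1.0]]
force: [0.5, 0.6, -1.8]
opening: 13.2
finger_force: 39.5
```

Emit:
apply_moves:
  series: [0,0,0.04,0,-1,0,0,0,0,-1,0,0,0,0,-0.5,0,0,0,0,0,0,0,0,0,0.5,0,0,0,0,1,0,0,0,0,1,0,0,0,0,1]

```text
time: 11.3
tcp_pos: [628.9, 116.8, 69.8]
tool_rot: [[0.106, 0.994, 0.0], [0.994, -0.106, -0.0], [-0.0, 0.0, -1.0]]
force: [-0.3, 0.6, -0.3]
opening: 85.0
finger_force: 0.0
```

Emit:
apply_moves:
  series: [-0.6,0,0,0,1,-1,0,-0.5,0,1,-1,0,-1,0,1,-1,0,-1,0,1,0,0,0,0,1,0,0,0,0,1]

```text
time: 11.9
tcp_pos: [619.3, 26.1, 132.7]
tool_rot: [[0.108, 0.994, 0.001], [0.994, -0.108, -0.0], [0.0, 0.001, -1.0]]
force: [-0.0, 0.2, -0.2]
opening: 85.3
finger_force: 0.0
```

```bash
python3 - <<'E'
from h import *
s=telemetry.read_state(); C=cal("wrist"); im,d=cams.get_image("wrist"); print(np.round(s["tcp_pos"],1),s["force"])
C2=cal("top"); t,td=cams.get_image("top"); np.savez("w3.npz",im=im,d=d,t=t,td=td)
B=cv2.resize(t[100:220,150:310],(640,480),interpolation=cv2.INTER_CUBIC)
cv2.imwrite("pics/w3.png",cv2.resize(np.hstack([im,B]),(800,300))[...,::-1])
P,u,v=cloud(C,d); m=(P[:,2]>70)&(P[:,2]<80)&(abs(P[:,0]-628)<30)&(abs(P[:,1]-116)<40)
r=cv2.minAreaRect(P[m][:,:2].astype(np.float32)); print("lug top",m.sum(),r,P[m][:,2].mean())
lo=np.array(r[0]); y=np.array([.1097,.994]); print("blank offset",(lo+80*y-[637,195.6]))
# grip in top view
hs=cv2.cvtColor(t,cv2.COLOR_RGB2HSV).astype(int); mm=np.zeros(t.shape[:2],bool); mm[165:195,150:215]=((hs[...,1]>90)&((hs[...,0]<12)|(hs[...,0]>170)))[165:195,150:215]
ys,xs=np.nonzero(mm); G=onplane(C2,np.c_[xs,ys],304); q=cv2.minAreaRect(G[:,:2].astype(np.float32)); print("grip",len(xs),q)
S=np.load("scene0.npz"); CS=cal("scene"); hs=cv2.cvtColor(S["im"],cv2.COLOR_RGB2HSV).astype(int); mm=np.zeros(mm.shape,bool); mm[245:275,425:495]=((hs[...,1]>90)&((hs[...,0]<12)|(hs[...,0]>170)))[245:275,425:495]
ys,xs=np.nonzero(mm); print("scene grip px",len(xs),xs.min(),xs.max(),ys.min(),ys.max()); G=onplane(CS,np.c_[xs,ys],304); q=cv2.minAreaRect(G[:,:2].astype(np.float32)); print("grip",q)
E
```

```text
[619.3  26.1 132.7] [-0.04870565  0.18342029 -0.21804363]
lug top 1992 ((629.8161010742188, 116.38932800292969), (23.773813247680664, 13.822924613952637), 84.16114807128906) 76.85230547859635
blank offset [1.59210107 0.309328  ]
grip 68 ((560.6371459960938, 322.92864990234375), (93.1089096069336, 11.436178207397461), 84.72972106933594)
scene grip px 143 438 487 255 268
grip ((563.4818725585938, 323.6379699707031), (95.89823150634766, 16.509469985961914), 82.50908660888672)
```

View pics/w3.png

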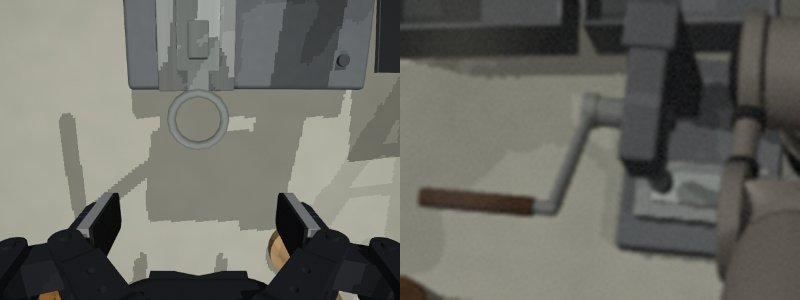

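The left half of the picture shows the tag on the bed with its lug at ~(198,38) and its eye overhanging at (198,118). In the right half the lever is still up, with its grip running (420–535, ~200). The blank is about 1.6 mm off the ram axis. Now to the lever grip, ~(562,323,300).

Emit:
apply_moves:
  series: [0,0,-1,0,1,0,0,-1,0,1,0,0,-1,0,1,0,0,-1,0,1,0,0,-1,0,1,0,0,-1,0,1,0.96,-0.3,-0.23,0,1,0.96,-0.3,-0.23,0,1]

```text
time: 12.8
tcp_pos: [609.3, 77.6, 293.2]
tool_rot: [[0.106, 0.994, -0.001], [0.994, -0.106, 0.0], [-0.0, -0.001, -1.0]]
force: [0.1, 0.0, -0.1]
opening: 85.3
finger_force: 0.0
```

Emit:
apply_moves:
  series: [0.96,-0.3,-0.23,0,1,0.96,-0.3,-0.23,0,1,0.96,-0.3,-0.23,0,1,0.96,-0.3,-0.23,0,1,0.96,-0.3,-0.23,0,1,0.96,-0.3,-0.23,0,1,0.96,-0.3,-0.23,0,1,0.96,-0.3,-0.23,0,1]

```text
time: 13.6
tcp_pos: [569.3, 275.8, 338.4]
tool_rot: [[0.104, 0.995, -0.002], [0.995, -0.104, -0.001], [-0.001, -0.002, -1.0]]
force: [0.3, 0.7, 0.7]
opening: 85.6
finger_force: 0.0
```

Emit:
apply_moves:
  series: [0.96,-0.3,-0.23,0,1,0.96,-0.3,-0.23,0,1,0,0,0,0,1,0,0,0,0,1]

```text
time: 14.0
tcp_pos: [559.8, 324.0, 349.8]
tool_rot: [[0.104, 0.995, -0.002], [0.995, -0.104, -0.001], [-0.001, -0.002, -1.0]]
force: [0.4, -0.8, -0.1]
opening: 85.3
finger_force: 0.0
```

```bash
python3 - <<'E'
from h import *
s=telemetry.read_state(); C=cal("wrist"); im,d=cams.get_image("wrist"); print(np.round(s["tcp_pos"],1),np.round(s["tool_rot"],3).tolist())
np.savez("w4.npz",im=im,d=d); P,u,v=cloud(C,d)
m=(P[:,2]>292)&(P[:,2]<316)&(abs(P[:,0]-562)<30)&(abs(P[:,1]-323)<75)
r=cv2.minAreaRect(P[m][:,:2].astype(np.float32)); print(m.sum(),r,np.percentile(P[m][:,2],[5,50,95]),P[m].min(0),P[m].max(0))
h=cv2.cvtColor(im,cv2.COLOR_RGB2HSV)[...,1].reshape(-1); hs=h[v*640+u][m]
Q=P[m][hs>80]; print("brown",len(Q),cv2.minAreaRect(Q[:,:2].astype(np.float32)),Q.min(0),Q.max(0))
E
```

```text
[559.8 324.  349.8] [[0.104, 0.995, -0.002], [0.995, -0.104, -0.001], [-0.001, -0.002, -1.0]]
9507 ((560.87109375, 311.7674255371094), (120.97066497802734, 26.712182998657227), 89.57666778564453) [299.99857618 307.08728508 309.17396683] [547.25509436 251.21843354 292.0032399 ] [574.64711292 372.26002144 310.60989968]
brown 7995 ((560.60400390625, 321.5044860839844), (101.52755737304688, 17.383188247680664), 83.95978546142578) [547.29227555 271.61388045 295.80156919] [574.11395343 372.25250679 310.60989968]
```

Emit:
apply_moves:
  series: [0,0,0.8,0,1,0,0,0.8,0,1,0,0,0.7,0,1,0,0,0,0,1,0,0,0,0,0,0,0,0,0,-0.4,0,0,0,0,-1,0,0,0,0,-1]
  grip_force: 45

```text
time: 14.85
tcp_pos: [560.6, 323.2, 294.6]
tool_rot: [[0.106, 0.994, 0.001], [0.994, -0.106, 0.0], [0.001, 0.001, -1.0]]
force: [0.0, 0.8, -0.3]
opening: 28.1
finger_force: 0.0
```

Emit:
apply_moves:
  series: [0,0,0,0,-1,0,0,0,0,-1,0,0,0,0,-1]

```text
time: 15.15
tcp_pos: [560.1, 323.3, 294.4]
tool_rot: [[0.106, 0.994, 0.0], [0.994, -0.106, 0.0], [0.0, 0.0, -1.0]]
force: [-3.2, -0.4, 4.4]
opening: 16.5
finger_force: 44.0
```

Emit:
apply_moves:
  series: [0,-0.24,0.3,0,-1,0,-0.22,0.32,0,-1,0,-0.2,0.33,0,-1,0,-0.18,0.34,0,-1,0,-0.16,0.35,0,-1,0,-0.13,0.36,0,-1,0,-0.11,0.37,0,-1,0,-0.09,0.38,0,-1]

```text
time: 15.95
tcp_pos: [528.2, 326.7, 227.2]
tool_rot: [[0.106, 0.994, 0.005], [0.994, -0.106, 0.001], [0.001, 0.005, -1.0]]
force: [-3.7, -2.5, 13.5]
opening: 16.3
finger_force: 49.0
```

Emit:
apply_moves:
  series: [0,-0.07,0.38,0,-1,0,-0.04,0.39,0,-1,0,-0.02,0.39,0,-1,0,0.01,0.39,0,-1,0,0.03,0.39,0,-1,0,0.06,0.38,0,-1,0,0.08,0.38,0,-1,0,0.1,0.37,0,-1]

```text
time: 16.75
tcp_pos: [528.4, 326.7, 148.9]
tool_rot: [[0.105, 0.994, -0.005], [0.994, -0.105, -0.0], [-0.001, -0.004, -1.0]]
force: [-12.8, 0.2, 12.2]
opening: 16.8
finger_force: 54.1
```

```bash
python3 - <<'E'
from h import *
s=telemetry.read_state(); im,d=cams.get_image("wrist"); C=cal("wrist"); s=telemetry.read_state();print(np.round(s["tcp_pos"],1),np.round(s["force"],1),s["opening"],s["time"])
P,u,v=cloud(C,d); hs=cv2.cvtColor(im,cv2.COLOR_RGB2HSV).astype(int)[v,u]
m=(hs[:,1]>80)&((hs[:,0]<15)|(hs[:,0]>170))&(P[:,2]>100)&(P[:,2]<330)&(abs(P[:,1]-322)<70)&(abs(P[:,0]-530)<50)
print("grip",m.sum(),P[m].mean(0),np.percentile(P[m][:,2],[5,50,97]),cv2.minAreaRect(P[m][:,:2].astype(np.float32)))
E
```

```text
[528.8 326.6 147.4] [-11.9  -0.2  11.3] 16.254173811894578 16.8
grip 14027 [531.06925215 340.94627746 168.09124951] [164.15318856 168.60348617 170.42869637] ((530.1882934570312, 334.7816467285156), (82.0183334350586, 18.460874557495117), 83.5999984741211)
```

Emit:
apply_moves:
  series: [0,0,0.14,0,-1,0,0,0.14,0,-1,0,0,0.1,0,-1,0,0,0,0,-1,0,0,0,0,-1,0,0,0,0,-1,0,0,0,0,-1,0,0,0,0,-1]

```text
time: 17.6
tcp_pos: [530.7, 326.5, 140.5]
tool_rot: [[0.105, 0.994, 0.001], [0.994, -0.105, 0.0], [0.0, 0.001, -1.0]]
force: [-8.3, -3.0, 13.4]
opening: 16.1
finger_force: 54.4
```

```bash
python3 - <<'E'
from h import *
im,d=cams.get_image("wrist"); C=cal("wrist"); s=telemetry.read_state();print(np.round(s["tcp_pos"],1),np.round(s["force"],1),s["opening"],s["time"])
P,u,v=cloud(C,d); hs=cv2.cvtColor(im,cv2.COLOR_RGB2HSV).astype(int)[v,u]
m=(hs[:,1]>80)&((hs[:,0]<15)|(hs[:,0]>170))&(P[:,2]>100)&(P[:,2]<330)&(abs(P[:,1]-322)<70)&(abs(P[:,0]-530)<50)
print("grip",m.sum(),P[m].mean(0),np.percentile(P[m][:,2],[5,50,97]),cv2.minAreaRect(P[m][:,:2].astype(np.float32)))
E
```

```text
[530.6 326.5 140.5] [-8.4 -2.1 12.8] 16.295369444570706 17.65
grip 14115 [532.87605585 340.99225811 161.59473426] [157.51623739 162.12106239 163.94517869] ((531.9658813476562, 334.61004638671875), (82.1160888671875, 18.374563217163086), 83.83744812011719)
```

The grip is at z ≈ 154.5, the end of the stroke, and it was held 0.5 s. Now I ease it back up slowly.

Emit:
apply_moves:
  series: [0,-0.05,-0.18,0,-1,0,-0.05,-0.19,0,-1,0,-0.04,-0.19,0,-1,0,-0.04,-0.19,0,-1,0,-0.03,-0.19,0,-1,0,-0.03,-0.19,0,-1,0,-0.02,-0.19,0,-1,0,-0.01,-0.19,0,-1]

```text
time: 18.45
tcp_pos: [524.0, 327.1, 176.7]
tool_rot: [[0.106, 0.994, -0.001], [0.994, -0.106, -0.0], [-0.0, -0.001, -1.0]]
force: [-0.7, -0.8, 4.3]
opening: 16.6
finger_force: 53.9
```

Emit:
apply_moves:
  series: [0,0,-0.19,0,-1,0,0,-0.19,0,-1,0,0.01,-0.19,0,-1,0,0.01,-0.19,0,-1,0,0.02,-0.19,0,-1,0,0.02,-0.19,0,-1,0,0.03,-0.19,0,-1,0,0.03,-0.19,0,-1]

```text
time: 19.25
tcp_pos: [526.0, 326.9, 214.5]
tool_rot: [[0.106, 0.994, -0.003], [0.994, -0.106, -0.0], [-0.001, -0.003, -1.0]]
force: [-7.6, 0.9, 4.9]
opening: 16.5
finger_force: 51.4
```

Emit:
apply_moves:
  series: [0,0.04,-0.19,0,-1,0,0.05,-0.19,0,-1,0,0.05,-0.19,0,-1,0,0.06,-0.18,0,-1,0,0.06,-0.18,0,-1,0,0.07,-0.18,0,-1,0,0.08,-0.18,0,-1,0,0.08,-0.18,0,-1]

```text
time: 20.05
tcp_pos: [536.4, 325.8, 251.3]
tool_rot: [[0.105, 0.994, -0.007], [0.994, -0.105, -0.001], [-0.001, -0.007, -1.0]]
force: [-15.2, -0.0, 8.0]
opening: 16.4
finger_force: 49.7
```

Emit:
apply_moves:
  series: [0,0.09,-0.17,0,-1,0,0.09,-0.17,0,-1,0,0.1,-0.17,0,-1,0,0.1,-0.16,0,-1,0,0.11,-0.16,0,-1,0,0.11,-0.16,0,-1,0,0,0,0,-1]

```text
time: 20.75
tcp_pos: [550.3, 324.5, 278.2]
tool_rot: [[0.104, 0.995, -0.007], [0.995, -0.104, 0.0], [-0.001, -0.007, -1.0]]
force: [-23.0, -1.8, 16.7]
opening: 16.4
finger_force: 48.8
```

```bash
cat > grip.py <<'E'
from h import *
im,d=cams.get_image("wrist"); C=cal("wrist"); s=telemetry.read_state();print(np.round(s["tcp_pos"],1),np.round(s["force"],1),s["opening"],s["time"])
P,u,v=cloud(C,d); hs=cv2.cvtColor(im,cv2.COLOR_RGB2HSV).astype(int)[v,u]
m=(hs[:,1]>80)&((hs[:,0]<15)|(hs[:,0]>170))&(P[:,2]>100)&(P[:,2]<330)&(abs(P[:,1]-322)<70)&(abs(P[:,0]-540)<60)
print("grip",m.sum(),P[m].mean(0),np.percentile(P[m][:,2],[5,50,97]),cv2.minAreaRect(P[m][:,:2].astype(np.float32)))
E
python3 grip.py
```

```text
[550.3 324.5 278.1] [-23.4  -1.6  16.9] 16.377283501390842 20.8
grip 13594 [552.41232882 336.79831665 293.73910973] [289.82431828 294.31768817 296.16552507] ((551.4297485351562, 330.0236511230469), (87.00249481201172, 18.394344329833984), 84.5691909790039)
```

Emit:
apply_moves:
  series: [0,0,-0.12,0,-1,0,0.03,-0.12,0,-1,0,0.05,-0.12,0,-1,0,0.06,-0.1,0,-1,0,0.06,-0.08,0,-1,0,0,0,0,-1]

```text
time: 21.4
tcp_pos: [558.6, 323.5, 290.5]
tool_rot: [[0.106, 0.994, -0.001], [0.994, -0.106, 0.0], [0.0, -0.001, -1.0]]
force: [-8.8, 0.3, 7.1]
opening: 16.3
finger_force: 46.7
```

```bash
python3 grip.py
```

```text
[558.5 323.5 290.4] [-8.4 -0.1  7.2] 16.419348283801764 21.45
grip 13588 [560.67631984 335.48888528 305.07830677] [301.10678759 305.69680005 307.50563108] ((559.6957397460938, 328.57000732421875), (88.15282440185547, 18.35329246520996), 83.87232208251953)
```

Emit:
apply_moves:
  series: [0,0.03,-0.05,0,-1,0,0,0,0,-1,0,0,0,0,-0.4,0,0,0,0,-0.3,0,0,0,0,0,0,0,0,0,0.5,0,0,0,0,1,0,0,0,0,1]

```text
time: 22.25
tcp_pos: [560.3, 323.2, 290.7]
tool_rot: [[0.106, 0.994, 0.0], [0.994, -0.106, -0.0], [-0.0, 0.0, -1.0]]
force: [0.6, -0.6, -0.2]
opening: 83.2
finger_force: 0.0
```

Emit:
apply_moves:
  series: [0,0,-0.6,0,1,0,0,-0.8,0,1,0,0,-0.8,0,1,0,0,0,0,1,0,0,0,0,1]

```text
time: 22.75
tcp_pos: [560.1, 323.2, 345.3]
tool_rot: [[0.106, 0.994, 0.0], [0.994, -0.106, -0.0], [-0.0, 0.0, -1.0]]
force: [0.1, 0.7, 0.4]
opening: 85.3
finger_force: 0.0
```

```bash
python3 grip.py; python3 - <<'E'
from h import *
s=telemetry.read_state(); R=np.array(s["tool_rot"]); print(np.round(R,3).tolist())
print("to (620,36,z) tool delta units",((np.array([620,36,s["tcp_pos"][2]])-s["tcp_pos"])@R/25).round(2))
E
```

```text
[559.9 323.1 344.5] [0.3 0.8 0.4] 85.5447117247349 22.8
grip 8367 [561.00839523 327.1704891  306.12998995] [302.13888446 306.72830399 308.56241687] ((560.4205932617188, 321.6455078125), (100.8175277709961, 17.498191833496094), 84.00592803955078)
[[0.106, 0.994, -0.001], [0.994, -0.106, -0.001], [-0.001, -0.001, -1.0]]
to (620,36,z) tool delta units [-11.17   3.61   0.  ]
```

Emit:
apply_moves:
  series: [-0.93,0.3,0,0,1,-0.93,0.3,0,0,1,-0.93,0.3,0,0,1,-0.93,0.3,0,0,1,-0.93,0.3,0,0,1,-0.93,0.3,0,0,1,-0.93,0.3,0,0,1,-0.93,0.3,0,0,1]

```text
time: 23.6
tcp_pos: [599.8, 130.9, 344.1]
tool_rot: [[0.106, 0.994, -0.003], [0.994, -0.106, -0.0], [-0.001, -0.003, -1.0]]
force: [1.2, -0.2, -0.6]
opening: 85.6
finger_force: 0.0
```

Emit:
apply_moves:
  series: [-0.93,0.3,0.5,0,1,-0.93,0.3,0.8,0,1,-0.93,0.3,1,0,1,-0.93,0.3,1,0,1,0,0,1,0,1,0,0,1,0,1,0,0,1,0,1,0,0,1,0,1]

```text
time: 24.4
tcp_pos: [619.0, 36.2, 160.8]
tool_rot: [[0.106, 0.994, -0.002], [0.994, -0.106, 0.0], [-0.0, -0.002, -1.0]]
force: [-0.4, -0.1, 0.2]
opening: 85.5
finger_force: 0.0
```

Emit:
apply_moves:
  series: [0,0,1,0,1,0,0,0.2,0,1,0,0,0,0,1,0,0,0,0,1]

```text
time: 24.8
tcp_pos: [620.5, 36.2, 134.1]
tool_rot: [[0.106, 0.994, 0.001], [0.994, -0.106, -0.0], [-0.0, 0.001, -1.0]]
force: [-0.5, 0.3, -0.0]
opening: 85.5
finger_force: 0.0
```

```bash
python3 - <<'E'
from h import *
im,d=cams.get_image("wrist"); C=cal("wrist"); s=telemetry.read_state(); print(np.round(s["tcp_pos"],1))
P,u,v=cloud(C,d); m=(P[:,2]>70)&(P[:,2]<80)&(abs(P[:,0]-628)<30)&(abs(P[:,1]-116)<40)
r=cv2.minAreaRect(P[m][:,:2].astype(np.float32)); print("lug top",m.sum(),r,P[m][:,2].mean())
print("tool delta to lug TCP z70",((np.array([*r[0],70])-s["tcp_pos"])@np.array(s["tool_rot"])/25).round(2))
# hook, from top and scene stored
T=np.load("top0.npz"); CT=cal("top"); S=np.load("scene0.npz"); CS=cal("scene")
print("bill px top",proj(CT,[[593,-256,258],[639,-257,273]]).round(1).tolist(),"scene",proj(CS,[[593,-256,258],[593,-256,205],[639,-257,273]]).round(1).tolist())
E
```

```text
[620.7  36.2 134.6]
lug top 1914 ((630.2816162109375, 116.451171875), (23.809232711791992, 13.817740440368652), 83.98401641845703) 77.28660442206703
tool delta to lug TCP z70 [3.23 0.03 2.58]
bill px top [[448.7, 168.1], [449.7, 145.9]] scene [[180.8, 267.2], [186.3, 281.7], [172.3, 280.8]]
```

Emit:
apply_moves:
  series: [0.8,0,0.4,0,1,0.8,0,0.5,0,1,0.8,0.03,0.5,0,1,0.83,0,0.5,0,1,0,0,0.66,0,1,0,0,0,0,1]
  grip_force: 80

```text
time: 25.45
tcp_pos: [628.5, 117.1, 68.3]
tool_rot: [[0.105, 0.994, -0.002], [0.994, -0.105, -0.0], [-0.001, -0.002, -1.0]]
force: [-0.3, -0.1, 0.0]
opening: 85.7
finger_force: 0.0
```

Emit:
apply_moves:
  series: [0,0,0,0,-1,0,0,0,0,-1,0,0,0,0,-1,0,0,0,0,-1,0,0,0,0,-1,0,0,0,0,-1,0,0,0,0,-1,0,0,0,0,-1]
  grip_force: 80

```text
time: 26.25
tcp_pos: [629.8, 116.3, 70.1]
tool_rot: [[0.106, 0.994, 0.001], [0.994, -0.106, -0.0], [-0.0, 0.001, -1.0]]
force: [-0.0, -0.4, 5.1]
opening: 12.4
finger_force: 80.9
```

Emit:
apply_moves:
  series: [0,0,-0.25,0,-1,-0.5,0,0,0,-1,-0.9,0,0,0,-1,-0.9,0,0,0,-1,-0.9,0,0,0,-1,-1,0,0,0,-1,0,0,-1,0,-1,0,0,-1,0,-1]

```text
time: 27.05
tcp_pos: [617.2, 10.2, 124.9]
tool_rot: [[0.108, 0.994, -0.003], [0.994, -0.108, 0.0], [-0.0, -0.003, -1.0]]
force: [-0.0, 0.3, -0.4]
opening: 12.4
finger_force: 80.0
```

Emit:
apply_moves:
  series: [-0.13,-0.48,-1,0,-1,-0.13,-0.48,-1,0,-1,-0.13,-0.48,-1,0,-1,-0.13,-0.48,-1,0,-1,-0.13,-0.48,-1,0,-1,-0.13,-0.48,-1,0,-1,-0.13,-0.48,-1,0,-1,-0.13,-0.48,-1,0,-1]

```text
time: 27.85
tcp_pos: [519.0, -4.3, 326.2]
tool_rot: [[0.106, 0.994, -0.001], [0.994, -0.106, -0.0], [-0.0, -0.001, -1.0]]
force: [-0.5, -0.5, -1.1]
opening: 11.9
finger_force: 80.0
```

Emit:
apply_moves:
  series: [0,0,-0.23,-1,-1,0,0,-0.23,-1,-1,0,0,-0.23,-1,-1,0,0,-0.23,-1,-1,0,0,-0.23,-1,-1,0,0,-0.23,-1,-1,0,0,-0.23,-1,-1,0,0,-0.23,-1,-1]

```text
time: 28.65
tcp_pos: [519.7, -4.3, 371.4]
tool_rot: [[-0.671, 0.742, -0.001], [0.742, 0.671, -0.0], [0.0, -0.001, -1.0]]
force: [0.6, -0.6, -1.2]
opening: 11.9
finger_force: 80.0
```

Emit:
apply_moves:
  series: [0,0,-0.23,-1,-1,0,0,-0.23,-1,-1,0,0,-0.23,-1,-1,0,0,-0.23,-1,-1,0,0,-0.23,-1,-1,0,0,-0.23,-1,-1,0,0,-0.23,-1,-1,0,0,-0.23,-0.75,-1]

```text
time: 29.45
tcp_pos: [519.7, -4.3, 417.3]
tool_rot: [[-1.0, 0.024, -0.001], [0.024, 1.0, -0.0], [0.001, -0.0, -1.0]]
force: [1.1, -0.1, -1.0]
opening: 12.1
finger_force: 80.0
```

Emit:
apply_moves:
  series: [-0.15,-0.91,0,0,-1,-0.15,-0.91,0,0,-1,-0.15,-0.91,0,0,-1,-0.15,-0.91,0,0,-1,-0.15,-0.91,0,0,-1,-0.15,-0.91,0,0,-1,-0.15,-0.91,0,0,-1,-0.15,-0.91,0,0,-1]

```text
time: 30.25
tcp_pos: [544.5, -188.0, 417.1]
tool_rot: [[-1.0, 0.028, -0.001], [0.028, 1.0, 0.0], [0.001, 0.0, -1.0]]
force: [0.2, 0.4, -1.2]
opening: 12.3
finger_force: 80.0
```

Emit:
apply_moves:
  series: [0,0,0,0,-1,0,0,0,0,-1]

```text
time: 30.45
tcp_pos: [544.5, -186.9, 417.0]
tool_rot: [[-1.0, 0.029, -0.001], [0.029, 1.0, 0.001], [0.001, 0.001, -1.0]]
force: [1.3, -0.7, -1.3]
opening: 12.3
finger_force: 80.0
```

```bash
python3 - <<'E'
from h import *
im,d=cams.get_image("wrist"); C=cal("wrist"); s=telemetry.read_state(); print(s["time"],np.round(s["tcp_pos"],1),np.round(s["tool_rot"],3).tolist(),s["opening"])
sc,sd=cams.get_image("scene"); np.savez("w5.npz",im=im,d=d,sc=sc,sd=sd)
print("bill px",proj(C,[[593,-256,258],[639,-257,268]]).round(0).tolist())
big=cv2.resize(sc[225:345,80:240],(640,480),interpolation=cv2.INTER_CUBIC)
cv2.imwrite("pics/w5.png",cv2.resize(np.hstack([im[:, :],big]),(800,300),interpolation=cv2.INTER_AREA)[...,::-1])
P,u,v=cloud(C,d)
for z0 in range(200,285,8):
    m=(P[:,2]>z0)&(P[:,2]<z0+8)&(P[:,0]>570)&(P[:,0]<665)&(abs(P[:,1]+256)<25)
    if m.sum()>5: print(z0,m.sum(),np.percentile(P[m],[2,50,98],axis=0)[:,:2].round(1).tolist())
E
```

```text
30.5 [ 544.6 -186.3  417.3] [[-1.0, 0.028, -0.001], [0.028, 1.0, 0.001], [0.001, 0.001, -1.0]] 11.81691970569229
bill px [[227.0, 286.0], [229.0, 348.0]]
200 228 [[610.0, -262.7], [621.3, -256.3], [631.6, -253.1]]
208 171 [[596.8, -261.3], [631.0, -256.2], [638.6, -252.7]]
216 93 [[591.8, -260.5], [636.4, -255.4], [641.9, -252.7]]
224 87 [[591.7, -260.1], [597.1, -255.0], [643.3, -252.8]]
232 65 [[591.7, -261.3], [593.2, -255.6], [640.3, -252.6]]
240 60 [[591.5, -261.0], [592.9, -255.0], [639.5, -250.6]]
248 799 [[592.1, -265.6], [622.7, -257.6], [640.6, -250.7]]
256 174 [[593.0, -262.5], [599.9, -257.1], [642.9, -253.6]]
264 131 [[637.7, -263.3], [640.3, -257.2], [647.4, -253.8]]
272 79 [[639.2, -262.2], [643.1, -258.9], [646.9, -254.7]]
```

View pics/w5.png

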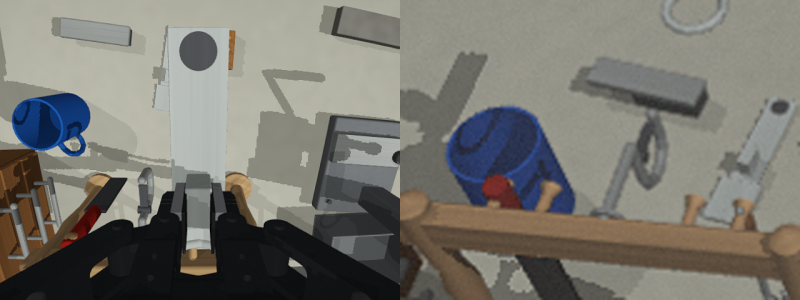

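The wrist half shows the hook at ~(145,190), left of the tag. The scene half shows the hook and shut gate behind the rail. Bill centre ≈ (597,-257), shank ≈ 643, which is 46 mm apart as specified. Next I check how level the tag is and the eye offset.

```bash
python3 - <<'E'
from h import *
a=np.load("w5.npz"); d=a["d"]; C=cal("wrist"); s=telemetry.read_state(); P,u,v=cloud(C,d); t=s["tcp_pos"]; R=np.array(s["tool_rot"])
L=(P-t)@R
m=(abs(L[:,1])<13)&(L[:,0]>25)&(L[:,0]<88)&(abs(L[:,2]-15)<8)
A=np.c_[L[m][:,0],L[m][:,1],np.ones(m.sum())]; c=np.linalg.lstsq(A,L[m][:,2],rcond=None)[0]; print(m.sum(),"plate z_t = %.4f x + %.4f y + %.2f"%tuple(c))
m=(abs(L[:,1])<40)&(L[:,0]>30)&(L[:,0]<110)&(abs(L[:,2]-15)<8); r=cv2.minAreaRect(L[m][:,:2].astype(np.float32)); print(r,L[m][:,0].max())
print("tip px z256+",)
m=(P[:,2]>254)&(P[:,2]<264)&(P[:,0]>580)&(P[:,0]<612)&(abs(P[:,1]+257)<15); print(m.sum(),P[m].mean(0),np.percentile(P[m],[5,95],axis=0))
tgt=np.array([597,-257,0]); eye=t+R@np.array([-58,0,15]); print("eye now",eye,"tool delta xy to bill",((tgt-eye)@R/25).round(2))
E
```

```text
14166 plate z_t = -0.0053 x + 0.0036 y + 15.32
((61.673213958740234, -1.6294803619384766), (32.24875259399414, 63.43362045288086), 89.75236511230469) 93.376099749608
tip px z256+
134 [ 595.79741999 -256.77997154  256.93467595] [[ 592.22176805 -260.695887    254.46472737]
 [ 599.99922614 -253.25193002  258.91250197]]
eye now [ 602.67404665 -187.45581242  402.54744189] tool delta xy to bill [ 0.15 -2.79 16.1 ]
```

Emit:
apply_moves:
  series: [0.05,-0.68,0,0,-1,0.05,-0.68,0,0,-1,0.05,-0.68,0,0,-1,0.05,-0.68,0,0,-1,0,0,0,0,-1,0,0,0,0,-1]

```text
time: 31.15
tcp_pos: [537.9, -254.9, 417.2]
tool_rot: [[-1.0, 0.029, -0.0], [0.029, 1.0, 0.001], [0.0, 0.001, -1.0]]
force: [0.7, 0.6, -1.8]
opening: 11.9
finger_force: 80.0
```

Emit:
apply_moves:
  series: [0,0,0.9,0,-1,0,0,0.9,0,-1,0,0,0.9,0,-1,0,0,0.9,0,-1,0,0,0.6,0,-1,0,0,0.3,0,-1,0,0,0,0,-1,0,0,0,0,-1]

```text
time: 31.95
tcp_pos: [538.4, -254.1, 306.0]
tool_rot: [[-1.0, 0.027, 0.001], [0.027, 1.0, -0.001], [-0.001, -0.001, -1.0]]
force: [0.2, -1.0, -0.2]
opening: 12.2
finger_force: 80.0
```

```bash
python3 - <<'E'
from h import *
s=telemetry.read_state(); print(s["time"],np.round(s["tcp_pos"],1),s["force"])
sc,sd=cams.get_image("scene"); CS=cal("scene"); t=s["tcp_pos"]; R=np.array(s["tool_rot"]); eye=t+R@np.array([-56.6,-1.6,16.8]); print("eye",eye)
x0,y0=130,215
big=cv2.resize(sc[y0:y0+75,x0:x0+100],(800,600),interpolation=cv2.INTER_CUBIC)
cv2.imwrite("pics/w6.png",big[...,::-1])
print("pred crop px eye, bill tip",((proj(CS,[eye,[596.3,-257,258]])-[x0,y0])*8).round(0).tolist())
E
```

```text
31.95 [ 538.4 -254.1  306. ] [ 0.16050906 -0.99588874 -0.1621173 ]
eye [ 594.98693813 -257.2769806   289.29552934]
pred crop px eye, bill tip [[371.0, 351.0], [399.0, 427.0]]
```

View pics/w6.png

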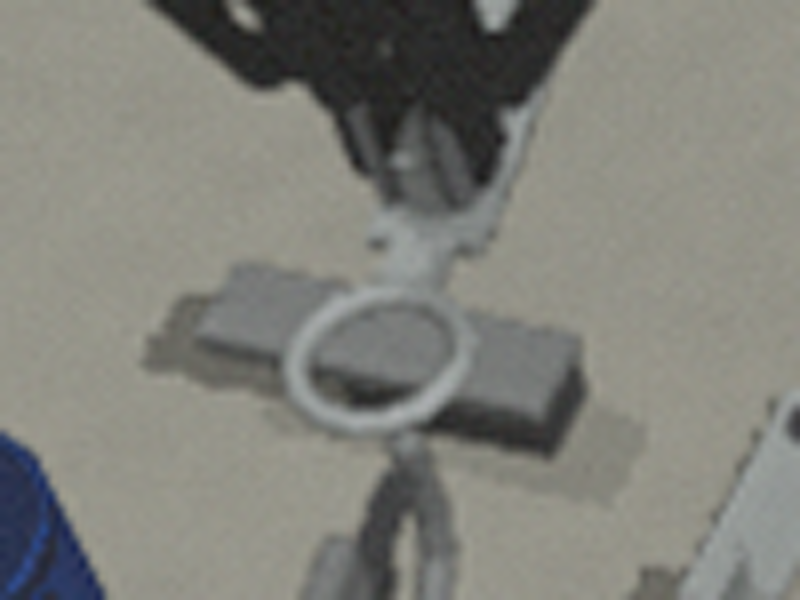

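The scene crop shows the ring centred at (380,357) and the bill tip at (408,437). Both are offset the same way, about (+9,+8), from prediction, so the eye is aligned over the bill. I push it down.

Emit:
apply_moves:
  series: [0,0,0.4,0,-1,0,0,0.4,0,-1,0,0,0.2,0,-1,0,0,0.2,0,-1,0,0,0.2,0,-1,0,0,0.2,0,-1,0,0,0.2,0,-1,0,0,0.2,0,-1]

```text
time: 32.8
tcp_pos: [538.2, -254.3, 254.9]
tool_rot: [[-1.0, 0.028, 0.0], [0.028, 1.0, -0.0], [-0.0, -0.0, -1.0]]
force: [-0.6, -0.0, -0.1]
opening: 11.5
finger_force: 80.1
```

Emit:
apply_moves:
  series: [0,0,0.2,0,-1,0,0,0.2,0,-1,0,0,0.2,0,-1,0,0,0.2,0,-1,0,0,0.13,0,-1,0,0,0,0,-1,0,0,0,0,-1]

```text
time: 33.5
tcp_pos: [538.1, -254.2, 231.8]
tool_rot: [[-1.0, 0.028, -0.0], [0.028, 1.0, -0.0], [0.0, -0.0, -1.0]]
force: [0.1, -0.3, -0.6]
opening: 12.1
finger_force: 80.0
```

```bash
python3 - <<'E'
from h import *
s=telemetry.read_state(); print(s["time"],np.round(s["tcp_pos"],1),s["force"],s["opening"])
sc,sd=cams.get_image("scene"); CS=cal("scene"); t=s["tcp_pos"]; R=np.array(s["tool_rot"]); eye=t+R@np.array([-56.6,-1.6,16.8]); print("eye",eye)
x0,y0=140,240
cv2.imwrite("pics/w7.png",cv2.resize(sc[y0:y0+60,x0:x0+80],(800,600),interpolation=cv2.INTER_CUBIC)[...,::-1])
print("pred crop px eye, tip, gate shut ends, bend",((proj(CS,[eye,[596.3,-257,258],[602,-257,250],[636,-258,250],[619,-257,205]])-[x0,y0]+[1.1,1.1])*10).round(0).tolist())
E
```

```text
33.5 [ 538.1 -254.2  231.8] [ 0.10150193 -0.25939943 -0.55817559] 12.074381997064354
eye [ 594.64850394 -257.36586864  214.97972159]
pred crop px eye, tip, gate shut ends, bend [[456.0, 407.0], [410.0, 295.0], [411.0, 339.0], [360.0, 471.0], [437.0, 526.0]]
```

View pics/w7.png

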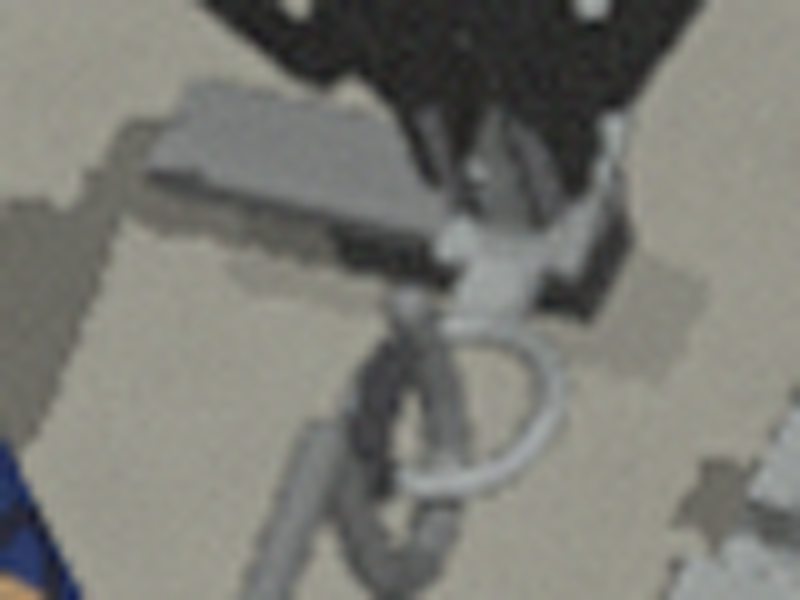

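The far side of the ring now passes inside the bill at ~(430,480). The dark gate bar from (385,340) to (375,490) is shut above it, and force is near zero. I release.

Emit:
apply_moves:
  series: [0,0,0.14,0,-1,0,0,0,0,-1,0,0,0,0,0.4,0,0,0,0,0.4,0,0,0,0,0.4,0,0,0,0,0.4,0,0,-0.4,0,0.4,0,0,-0.8,0,0.4]

```text
time: 34.35
tcp_pos: [537.5, -253.9, 257.8]
tool_rot: [[-1.0, 0.028, -0.003], [0.028, 1.0, 0.002], [0.003, 0.001, -1.0]]
force: [-0.5, 0.4, -0.3]
opening: 59.9
finger_force: 0.0
```

Emit:
apply_moves:
  series: [0,0,-1,0,0.4,0,0,-1,0,0.4,0.6,0,-1,0,0.4,1,0,-0.5,0,0.4,1,0,0,0,0.4,1,0,0,0,0.4,1,0,0,0,0.4,1,0,0,0,0.4]

```text
time: 35.15
tcp_pos: [397.2, -250.2, 346.8]
tool_rot: [[-1.0, 0.028, 0.001], [0.028, 1.0, -0.001], [-0.001, -0.001, -1.0]]
force: [0.2, -0.5, 1.2]
opening: 59.4
finger_force: 0.0
```

Emit:
apply_moves:
  series: [0,0,0,0,0.4,0,0,0,0,0.4,0,0,0,0,0.4,0,0,0,0,0.4,0,0,0,0,0.4,0,0,0,0,0.4,0,0,0,0,0.4,0,0,0,0,0.4]

```text
time: 35.95
tcp_pos: [398.2, -250.3, 345.7]
tool_rot: [[-1.0, 0.028, -0.0], [0.028, 1.0, 0.0], [0.0, 0.0, -1.0]]
force: [-0.3, -0.0, -0.5]
opening: 59.5
finger_force: 0.0
```

Emit:
apply_moves:
  series: [0,0,0,0,0.4,0,0,0,0,0.4,0,0,0,0,0.4,0,0,0,0,0.4,0,0,0,0,0.4,0,0,0,0,0.4,0,0,0,0,0.4,0,0,0,0,0.4]

```text
time: 36.75
tcp_pos: [398.1, -250.3, 345.8]
tool_rot: [[-1.0, 0.028, 0.0], [0.028, 1.0, -0.0], [-0.0, -0.0, -1.0]]
force: [1.0, 0.1, -0.6]
opening: 59.7
finger_force: 0.0
```

```bash
python3 - <<'E'
from h import *
import time
s=telemetry.read_state(); print(s["time"],np.round(s["tcp_pos"],1),s["force"],s["opening"])
sc,sd=cams.get_image("scene"); w,wd=cams.get_image("wrist"); CS=cal("scene")
np.savez("w8.npz",sc=sc,sd=sd,w=w,wd=wd)
x0,y0=110,235
A=cv2.resize(sc[y0:y0+90,x0:x0+120],(400,300),interpolation=cv2.INTER_CUBIC); B=cv2.resize(w,(400,300))
t,td=cams.get_image("top"); T=cv2.resize(t[110:200,400:520],(400,300),interpolation=cv2.INTER_CUBIC); S=cv2.resize(sc,(400,300))
cv2.imwrite("pics/w8.png",np.vstack([np.hstack([A,B]),np.hstack([T,S])])[...,::-1])
print("seat px scene crop",((proj(CS,[[619,-257,187],[619,-257,37]])-[x0,y0]+[1.1,1.1])*3.33).round(0).tolist())
E
```

```text
36.75 [ 398.1 -250.3  345.8] [ 1.0131476   0.09363274 -0.58881601] 59.69211552249047
seat px scene crop [[252.0, 207.0], [297.0, 322.0]]
```

View pics/w8.png

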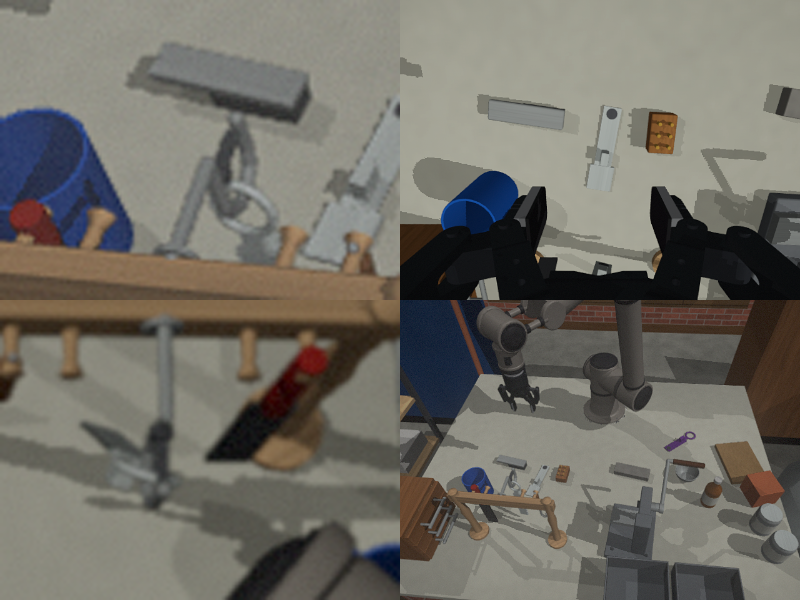

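The tag hangs in the hook: ring at (245,205), predicted seat (252,207). The gate is shut and the tag is still swaying. I'll let it settle.

Emit:
apply_moves:
  series: [0,0,0,0,0.4,0,0,0,0,0.4,0,0,0,0,0.4,0,0,0,0,0.4,0,0,0,0,0.4,0,0,0,0,0.4,0,0,0,0,0.4,0,0,0,0,0.4]

```text
time: 37.7
tcp_pos: [398.1, -250.3, 345.8]
tool_rot: [[-1.0, 0.028, 0.0], [0.028, 1.0, -0.0], [-0.0, -0.0, -1.0]]
force: [-0.6, -0.2, 0.2]
opening: 59.7
finger_force: 0.0
```

Emit:
apply_moves:
  series: [0,0,0,0,0.4,0,0,0,0,0.4,0,0,0,0,0.4,0,0,0,0,0.4,0,0,0,0,0.4,0,0,0,0,0.4,0,0,0,0,0.4,0,0,0,0,0.4]

```text
time: 38.5
tcp_pos: [398.1, -250.3, 345.8]
tool_rot: [[-1.0, 0.028, 0.0], [0.028, 1.0, -0.0], [-0.0, -0.0, -1.0]]
force: [-0.3, 0.8, 0.5]
opening: 59.6
finger_force: 0.0
```

Emit:
apply_moves:
  series: [0,0,0,0,0.4,0,0,0,0,0.4,0,0,0,0,0.4,0,0,0,0,0.4,0,0,0,0,0.4,0,0,0,0,0.4,0,0,0,0,0.4,0,0,0,0,0.4]

```text
time: 39.3
tcp_pos: [398.1, -250.3, 345.8]
tool_rot: [[-1.0, 0.028, 0.0], [0.028, 1.0, -0.0], [-0.0, -0.0, -1.0]]
force: [0.2, 0.3, -0.4]
opening: 59.6
finger_force: 0.0
```

Emit:
apply_moves:
  series: [0,0,0,0,0.4,0,0,0,0,0.4,0,0,0,0,0.4,0,0,0,0,0.4,0,0,0,0,0.4,0,0,0,0,0.4,0,0,0,0,0.4,0,0,0,0,0.4]

```text
time: 40.1
tcp_pos: [398.1, -250.3, 345.8]
tool_rot: [[-1.0, 0.028, 0.0], [0.028, 1.0, -0.0], [-0.0, -0.0, -1.0]]
force: [-0.8, 0.4, -0.2]
opening: 59.6
finger_force: 0.0
```

Emit:
apply_moves:
  series: [0,0,0,0,0.4,0,0,0,0,0.4,0,0,0,0,0.4,0,0,0,0,0.4,0,0,0,0,0.4,0,0,0,0,0.4,0,0,0,0,0.4,0,0,0,0,0.4]

```text
time: 40.9
tcp_pos: [398.1, -250.3, 345.8]
tool_rot: [[-1.0, 0.028, 0.0], [0.028, 1.0, -0.0], [-0.0, -0.0, -1.0]]
force: [-0.1, 0.0, 0.0]
opening: 59.8
finger_force: 0.0
```

Emit:
apply_moves:
  series: [0,0,0,0,0.4,0,0,0,0,0.4,0,0,0,0,0.4,0,0,0,0,0.4,0,0,0,0,0.4,0,0,0,0,0.4,0,0,0,0,0.4,0,0,0,0,0.4]

```text
time: 41.7
tcp_pos: [398.2, -250.3, 345.8]
tool_rot: [[-1.0, 0.028, 0.0], [0.028, 1.0, -0.0], [-0.0, -0.0, -1.0]]
force: [-0.3, -0.3, -0.8]
opening: 60.0
finger_force: 0.0
```

```bash
python3 - <<'E'
from h import *
CS=cal("scene"); CT=cal("top"); sets=[]
for k in range(12):
    t,td=cams.get_image("top"); P,u,v=cloud(CT,td)
    m=(abs(P[:,0]-615)<110)&(abs(P[:,1]+257)<60)&(P[:,2]>25)&(P[:,2]<195)
    low=m&(P[:,2]<110); print(k,m.sum(),low.sum(),P[low].mean(0).round(0) if low.any() else "",np.percentile(P[m][:,2],[2,50]).round(0) if m.any() else "")
    if k in(0,11): sets.append(t[110:200,400:520])
sc,_=cams.get_image("scene"); sets.append(sc[235:325,110:230])
print(telemetry.read_state()["time"])
cv2.imwrite("pics/w9.png",np.hstack([cv2.resize(i,(266,300),interpolation=cv2.INTER_CUBIC) for i in sets])[...,::-1])
E
```

```text
0 357 121 [ 614. -228.   72.] [ 47. 139.]
1 376 128 [ 612. -227.   73.] [ 47. 139.]
2 354 116 [ 612. -232.   71.] [ 45. 139.]
3 297 94 [ 615. -244.   72.] [ 44. 140.]
4 237 64 [ 620. -257.   73.] [ 43. 142.]
5 171 40 [ 624. -272.   77.] [ 53. 140.]
6 116 27 [ 628. -283.   79.] [ 53. 139.]
7 94 19 [ 632. -288.   77.] [ 56. 140.]
8 99 21 [ 633. -285.   76.] [ 52. 140.]
9 136 31 [ 631. -275.   76.] [ 49. 141.]
10 193 47 [ 628. -262.   77.] [ 45. 140.]
11 262 74 [ 623. -248.   71.] [ 43. 141.]
42.35
```

View pics/w9.png

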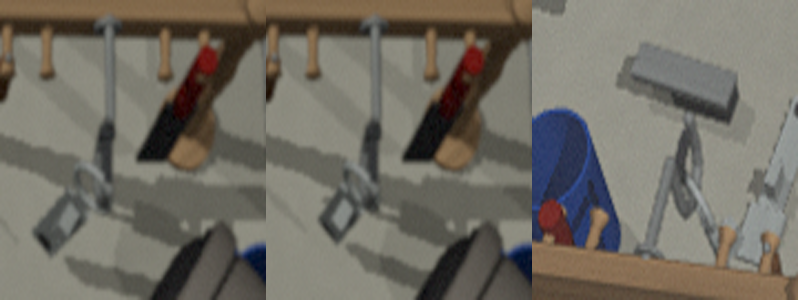

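The tag hangs plumb within about ±0.27 rad of sway, the gate is shut, the lever is up, and the arm is clear. I hand in.

```bash
python3 -c "
from station import arm
print(arm.hand_in())"
```

```text
the job is handed in; nothing more can be done
None
```

The ring-eyed tag was pressed on its blank, the lever eased back up, and the tag now hangs from the snap hook behind the shut gate, swaying about ±0.27 rad; the job was handed in at about 42 s, with no verdict returned.

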